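# Show a filter cube to the inspection camera

## Robot

A 6-joint arm with a two-finger parallel gripper is mounted at the origin on the work surface. World frame = base frame: x ahead of the robot, y to its left, z up, the work surface at z = 0. Lengths are in m, angles in rad, forces in N, time in s.
With the tool pointing down it reaches from about 0.425 to 0.95 m from the base axis. Payload 3.5 kg.
Tool frame: the origin (TCP) lies midway between the tips of the shut fingers; the grasp point (between the pads) lies 19 mm behind it; z points along the fingers, y is the line along which they close (so a half turn about z gives the same grasp; the last joint's range is limited). The gripper opens to 85 mm and grips with 20 to 120 N. Pads are 22 mm wide; open, the fingers measure 114 mm over their backs; the gripper's body (76 mm by 85 mm) begins 54 mm behind the grasp point. The pads swing forward as they close: fully open they stand 13 mm farther back than shut.
Start: joints at [-1.297, 0.286, 1.577, -0, 1.279, -0.15], TCP at [0.278, -0.615, 0.231] pointing down, gripper open.
Joint ranges: [-2.77, 2.77], [-0.9, 2.22], [0.21, 2.48], [-1.53, 4.67], [0.24, 2.81], [-2.84, 2.84]. Speed limits (rad/s): [2.79, 2.79, 3.14, 3.14, 3.14, 3.14].

## Interface

Orientations are given as a rotation vector (axis times angle).
In Python, from bench import bot gives the robot as it stands.
- The arm moves only by the tool step_arm, never from a script. Its argument "commands" is text: rows parted by semicolons, each of 6 numbers parted by spaces: the shift along the tool's x, y, z in mm, then the turn, a rotation vector about the tool's x, y, z in degrees. A call has 1 to 5 rows; each row is the pose to reach, as a shift and turn from the pose commanded when the call began, along the tool's axes at that moment; what a row does not reach only later rows make up. A row lasts 1/12 s, in which the tool goes at most 41.7 mm and 7.16 degrees, less where a joint would pass 70% of its speed; a pose out of reach is approached as far as the arm can. A call with a gripper value outside its range is refused whole. "gripper" is the finger opening in mm, from 0 to 85.4, set as the call begins (left out, the last holds). The fingers move at their own pace and stop on an object; "squeeze" is the grip in N (left out, the last holds). Time passes only in rows, so rows that repeat a pose let the fingers close. It gives the time, the measured TCP pose, the force, the opening and the grip force at its end, in the units of the state.
- bot.state(): the state, without advancing time (a new reading comes with each control period).
- bot.snapshot(name): name is "scene" or "top"; returns (picture, depth): 480x640x3 uint8, red, green, blue; 480x640 float32, m along the optical axis (not along the pixel's ray), 0 where there is no reading.
- bot.camera_params(name): a dict with "fx", "fy", "cx", "cy" (pixels), "dist_coeffs" ([k1, k2, p1, p2, k3] as OpenCV has them; the pictures are not rectified), "R" (3x3) and "t" (3): a world point X has camera coordinates R X + t. Camera axes: x right, y down, z forward; pixel columns grow to the right and rows downward; lengths in m; the calibration is good to about 2 mm. A picture is of the moment at which its call begins. camera_params takes no time and is no camera call.
- bot.finish_job(): hands the job in; it is judged then, once.
The state is a dict: "clock": time; "joint_pos": joint angles; "joint_velocities": joint speeds; "effort": joint torques, N m; "tcp_pos": TCP position; "tcp_rot": TCP orientation; "wrist_force": force on the tool from outside, world axes, zero at the start; "ft_torque": the same for the moment, N m; "finger_gap": finger opening in m; "grip_force": force on a finger pad.
Only numpy, scipy, OpenCV 4.12 (cv2) and the standard library are available. Lean on these libraries where they do the work, as an engineer would, in place of code of your own. Each camera call takes 0.05 s, during which the arm holds its last target. There are 200 camera calls.

## Task

One of the three cubes in the grey rack is a microscope filter cube with a round filter barrel on its front: lift it out by its two plain sides, keeping the fingers off the barrel, and hold it up in the air for the inspection camera, the barrel centred on the lens and facing squarely into it, the cube the right way up in the picture, the barrel's rim 100 mm in front of the lens. Finish while still holding it there, steady. Leave the two blanks in the rack, do not touch the camera, and do not disturb anything else on the bench.

Things in the scene. Friction and masses are not known exactly. Their poses are not given: they have to be found in the camera images.
- cube: Filter cube: black, 40 (x) x 32 (y) x 50 (z) mm, 0.12 kg. Origin: centre of underside; z up through its open top (slanted glass inside); x out of its front, where the barrel is. Grip the plain flat sides facing +y and -y, 32 mm apart. Back (-x): dovetail rail 3 mm thick, 19 to 47 mm up. Stands upright in a rack pocket, lowest 14 mm inside with 0.75 mm play; lifts straight up.
- barrel: Filter barrel, rigid part of the cube: round tube, 25 mm in diameter, standing 9 mm out of the cube's front face, its axis 30 mm above the underside, the round glass recessed in it. Origin: on the axis, in the front face; x points out of the front. No other cube in the rack has a barrel.
- cube_window (a point): Centre of the barrel's front rim (29 mm ahead of the cube's origin along its x, 30 mm up its z). Axes as the cube's.
- rack: Grey rack fixed to the bench, 215 (x) x 72 (y) x 22 (z) mm, three pockets along its x at -68, 0 and +68 mm, each 14 mm deep, floor 8 mm above the bench. Origin: centre of underside. Holds the cube and two blanks, each in any pocket, all facing the rack's +x.
- blank1: Blank cube: same black 40 x 32 x 50 mm body and same axes as the cube, but plain flat front without barrel and a closed top. Stands in a rack pocket. Stays there.
- blank2: The other blank cube, identical.
- camera_stand: Inspection camera stand, fixed: base 150 x 110 x 14 mm, post 14 mm thick and 314 mm high at its middle, camera head on a swivel 280 mm up. Origin: centre of the base's underside. The camera looks towards the stand's -x and 11 to 34 degrees downward (different every time, stiff).
- camera_lens (a point): Centre of the front of the camera lens, 85 mm ahead of the swivel. x is the optical axis, pointing into the lens (the camera looks along -x); y is level; z is up in the picture. A 62 mm ring light surrounds the lens, its face flush with it.
- camera_focus (a point): Point 100 mm in front of the lens on the optical axis, where the picture is sharp (0.17 to 0.25 m above the bench). Axes as camera_lens: with the cube presented properly, cube_window is here and the cube's x, y, z axes are parallel to these.
- objective: Bystander: metal microscope objective, 29 mm in diameter, 46 mm high, standing between rack and camera. Origin: centre of its underside.
- dish: Bystander: closed clear Petri dish, 92 mm in diameter, 15 mm high. Origin: centre of its underside.
- cleaner: Bystander: white bottle, 40 mm in diameter, 100 mm high. Origin: centre of its underside.
- oil: Bystander: small amber bottle, 26 mm in diameter, 55 mm high. Origin: centre of its underside.
- screwdriver: Bystander: screwdriver 150 mm long lying on the bench. Origin: under its middle.
- blower: Bystander: rubber dust blower, 56 mm in diameter, 105 mm high, standing. Origin: centre of its underside.
Mind the look-alikes: they are no part of the job. What is shaped like the cube but orange is not meant.

How it is judged:
By the outcome, as a careful person would: the job done as asked, in the order asked, and still so for the second after the job is handed in, while the arm keeps its last pose, push and grip.
It also fails if it takes over 35 s, if anything falls off the work surface, if the arm or the gripper's body presses on something with over 40 N, if the wrist force passes 120 N, or if a joint passes its speed limit or range.

## Working session

There is one attempt and no reset: what is moved stays moved. The work goes in short steps, Python scripts to look and compute and a tool call to move; the robot and the scene stay as the last step left them, time stands still between calls to the robot, and variables do not carry over. Pictures are saved under pics/ and viewed, at most 10 in all, crops included, and the job is handed in when it is done.

Besides the shell and the picture viewer there is one more tool, called by a JSON object that holds its "op" and its "data", one argument or row to a line. step_arm: Moves the arm, as the interface text tells. Its arguments: {"type":"object","properties":{"commands":{"type":"string"},"gripper":{"type":"number"},"squeeze":{"type":"number"}},"required":["commands"]}

```bash
ls; mkdir -p pics; python3 - <<'E'
from bench import bot
import cv2,numpy as np
for n in("scene","top"):
    p,d=bot.snapshot(n); cv2.imwrite(f"pics/{n}0.png",p[:,:,::-1]); np.savez(f"{n}0.npz",p=p,d=d)
    c=bot.camera_params(n); print(n,c)
    R=np.array(c["R"]);print(-R.T@np.array(c["t"]))
s=bot.state();print(s)
E
```

```text
pics
scene {'fx': 508.14749955823896, 'fy': 508.14749955823896, 'cx': 314.9758303899793, 'cy': 246.20170399958116, 'dist_coeffs': array([0.01067234, 0.        , 0.        , 0.        , 0.        ]), 'R': array([[ 4.30311267e-01,  9.02680541e-01,  2.31180260e-04],
       [ 7.62254935e-01, -3.63232635e-01, -5.35751311e-01],
       [-4.83528311e-01,  2.30716044e-01, -8.44375793e-01]]), 't': array([-0.24524662, -0.29102421,  1.57438635])}
[ 1.0886274  -0.24756633  1.17351382]
top {'fx': 478.35353045596304, 'fy': 478.35353045596304, 'cx': 325.6860069654273, 'cy': 238.99590957097496, 'dist_coeffs': array([-0.12821906,  0.        ,  0.        ,  0.        ,  0.        ]), 'R': array([[ 5.36929663e-03, -9.99515284e-01, -3.06654289e-02],
       [-9.86438680e-01, -2.63492395e-04, -1.64130012e-01],
       [ 1.64042375e-01,  3.11308280e-02, -9.85961952e-01]]), 't': array([0.02714585, 0.546879  , 1.15410305])}
[ 0.34999504 -0.00865139  1.22849339]
{'clock': 0.1, 'joint_pos': array([-1.29698260e+00,  2.87106509e-01,  1.57810584e+00,  2.96493773e-05,
        1.27859459e+00, -1.49995840e-01]), 'joint_velocities': array([ 0.00013172, -0.00185281, -0.00199355,  0.00151617,  0.00203957,
       -0.00093076]), 'effort': array([ 9.31345785e-04, -4.07294726e+01, -2.93697506e+01, -1.53643218e-04,
        3.45520319e-03,  7.48897861e-06]), 'tcp_pos': array([ 0.27744987, -0.61465885,  0.23002514]), 'tcp_rot': array([-3.06916223e+00, -6.60269144e-01,  1.70574563e-04]), 'wrist_force': array([-0.10939482,  0.172707  , -0.69084627]), 'ft_torque': array([-0.03313384, -0.01100007,  0.00534006]), 'grip_force': 0.0, 'finger_gap': 0.08551210544499852}
```

View pics/scene0.png

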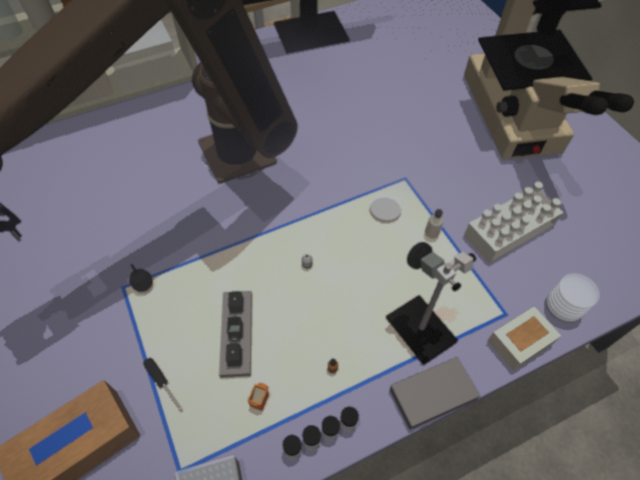

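View pics/top0.png

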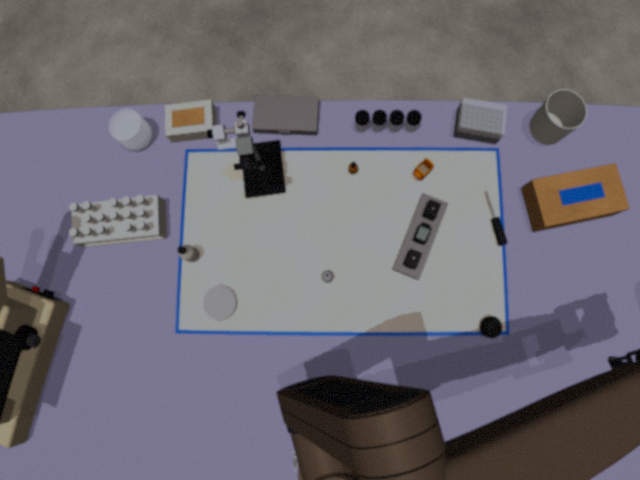

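The scene picture shows the grey rack at about (236,333) with three black cubes at (235,301), (235,328) and (233,355). The inspection camera is at about (430,260), and an orange look-alike is at (259,396). In the top picture the rack is at (420,236), with cubes at (432,209), (422,234) and (412,259). The middle one seems to have an open, glassy top. I'll enlarge both views to confirm.

```bash
python3 - <<'E'
import cv2,numpy as np
a=np.load("scene0.npz")["p"][:,:,::-1];b=np.load("top0.npz")["p"][:,:,::-1]
f=lambda im,x,y,w,h,s:cv2.resize(np.ascontiguousarray(im[y:y+h,x:x+w]),None,fx=s,fy=s,interpolation=cv2.INTER_CUBIC)
r=np.hstack([f(a,205,283,60,100,5),f(b,385,187,70,100,5)]);r=cv2.convertScaleAbs(r,alpha=1.6,beta=15)
cv2.imwrite("pics/rack.png",r)
r=np.hstack([f(a,380,225,110,140,3.5),f(b,200,100,110,140,3.5)])
cv2.imwrite("pics/cam.png",r)
E
```

```text
(no output)
```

View pics/rack.png

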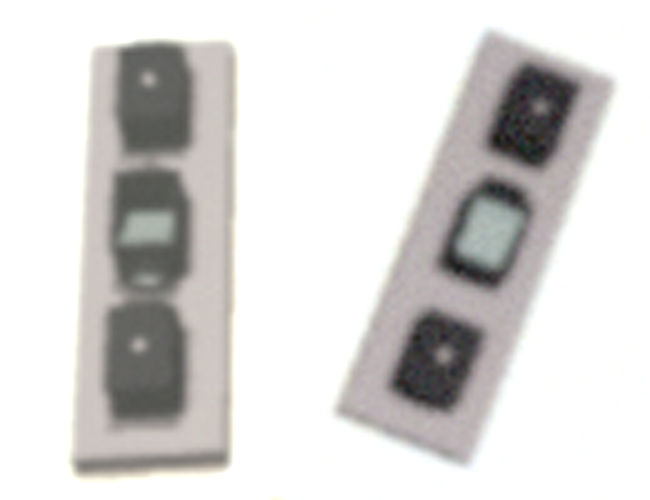

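View pics/cam.png

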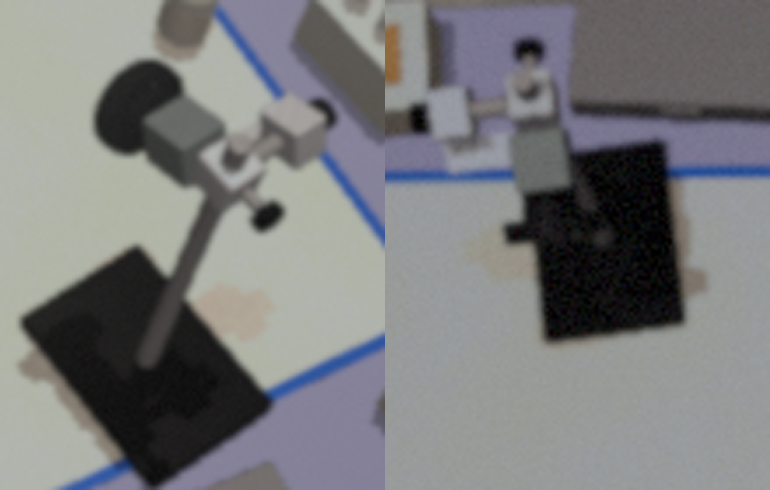

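The three black cubes in the rack are at scene (235,301), (235,328) and (233,355). Only the middle one fits the description. It has an open glassy top, and the enlarged crop shows a round barrel with a bright rim on its front, at about scene (234,339) and facing image-down (world +x). The other two have closed tops with a dot. The orange one is ruled out. Next I'll measure the rack, the cube and the stand.

```bash
cat > h.py <<'E'
import cv2,numpy as np
from bench import bot
from scipy.spatial.transform import Rotation as Ro
class Cam:
    def __init__(s,n,f=None):
        c=bot.camera_params(n);s.K=np.array([[c["fx"],0,c["cx"]],[0,c["fy"],c["cy"]],[0,0,1]]);s.D=np.array(c["dist_coeffs"])
        s.R=np.array(c["R"]);s.t=np.array(c["t"]);s.C=-s.R.T@s.t
        if f: z=np.load(f);s.p=z["p"];s.d=z["d"]
    def rays(s,uv):
        u=cv2.undistortPoints(np.asarray(uv,float).reshape(-1,1,2),s.K,s.D)[:,0]
        return np.c_[u,np.ones(len(u))]@s.R
    def plane(s,uv,z):
        r=s.rays(uv);return s.C+r*((z-s.C[2])/r[:,2])[:,None]
    def depth(s,uv):
        uv=np.asarray(uv);d=s.d[uv[:,1],uv[:,0]];P=s.C+s.rays(uv)*d[:,None];return P[d>0]
    def proj(s,X):
        return cv2.projectPoints(np.atleast_2d(X).astype(float),cv2.Rodrigues(s.R)[0],s.t,s.K,s.D)[0][:,0]
def rect(P):
    (c,wh,a)=cv2.minAreaRect((P[:,:2]*1000).astype(np.float32));return np.round(c,1),np.round(wh,1),round(a,2)
E
python3 - <<'E'
from h import *
for n,box,bx2 in(("scene",(210,280,262,385),(380,290,462,365)),("top",(385,187,455,285),(238,140,290,200))):
    c=Cam(n,n+"0.npz");hsv=cv2.cvtColor(c.p,cv2.COLOR_RGB2HSV);H,W=c.d.shape
    def m(mask,b):
        k=np.zeros((H,W),np.uint8);k[b[1]:b[3],b[0]:b[2]]=mask[b[1]:b[3],b[0]:b[2]];
        l,lab,st,_=cv2.connectedComponentsWithStats(k);i=1+np.argmax(st[1:,4]);k=(lab==i)
        return k
    g=c.p.max(2)
    print(n,"rack px",c.p[300 if n=="scene" else 230,224 if n=="scene" else 407], "table",c.p[320 if n=="scene" else 230,300])
    k=m((g<150).astype(np.uint8),box);v,u=np.nonzero(k)
    print(n,"rack",rect(c.plane(np.c_[u,v],.022)),k.sum())
    k=m((g<55).astype(np.uint8),bx2);v,u=np.nonzero(k)
    print(n,"base",rect(c.plane(np.c_[u,v],.014)),k.sum())
    P=c.depth(np.c_[u,v]);print("  base z",np.percentile(P[:,2],[5,50,95]))
    # high points near stand
    v,u=np.mgrid[0:H,0:W];uv=np.c_[u.ravel(),v.ravel()];
    b=(380,230,490,365) if n=="scene" else (200,100,300,200)
    uv=uv[(uv[:,0]>b[0])&(uv[:,0]<b[2])&(uv[:,1]>b[1])&(uv[:,1]<b[3])]
    d=c.d[uv[:,1],uv[:,0]];P=c.C+c.rays(uv)*d[:,None];s=(P[:,2]>.15)&(d>0)
    np.save(n+"_hi.npy",np.c_[P[s],uv[s]]);print(s.sum(),P[s].min(0),P[s].max(0))
E
```

```text
scene rack px [118 114 111] table [177 181 171]
scene rack (array([ 569.6, -211.3]), array([ 76. , 225.9]), 67.64) 2728
scene base (array([751.6, 200.5]), array([145.6, 107.4]), 7.71) 2299
  base z [0.01055555 0.01459208 0.01860893]
1752 [0.6624011  0.16120955 0.15003907] [0.78959147 0.28003899 0.31718203]
top rack px [123 121 117] table [150 156 154]
top rack (array([ 559.3, -212. ]), array([ 82. , 226.2]), 67.3) 2679
top base (array([742.6, 205.9]), array([144.2, 117.5]), 7.63) 1947
  base z [0.00936844 0.01405188 0.27715703]
1434 [0.65710259 0.1590843  0.15082971] [0.78562158 0.27604472 0.31666964]
```

```bash
python3 - <<'E'
from h import *
for n,box,bx2 in(("scene",(210,280,262,385),(380,290,462,365)),("top",(385,187,455,285),(230,130,295,205))):
    c=Cam(n,n+"0.npz");H,W=c.d.shape;g=c.p.max(2)
    v,u=np.mgrid[0:H,0:W];uv=np.c_[u.ravel(),v.ravel()]
    P=c.C+c.rays(uv)*c.d.reshape(-1,1);Z=P[:,2].reshape(H,W)
    def run(name,k,b,z):
        q=np.zeros((H,W),bool);q[b[1]:b[3],b[0]:b[2]]=k[b[1]:b[3],b[0]:b[2]]
        l,lab,st,_=cv2.connectedComponentsWithStats(q.astype(np.uint8),connectivity=4);i=1+np.argmax(st[1:,4]);q=lab==i
        vv,uu=np.nonzero(q);A=c.plane(np.c_[uu,vv],z);print(n,name,rect(A),q.sum(),"dep",rect(P[q.ravel()]), "z",np.median(P[q.ravel(),2]).round(4))
    run("rack",(g<145)&(Z>.016)&(Z<.028),box,.022)
    run("base",(g<55)&(Z>.005)&(Z<.023),bx2,.014)
    for i in range(3):
        uvc=[(235,301),(235,328),(233,355)] if n=="scene" else [(432,209),(422,234),(412,259)]
        x,y=uvc[i];q=(Z>.052)&(Z<.068)&(g<80 if i!=1 else g<200);run("cube%d"%i,q,(x-13,y-16,x+13,y+16),.058)
        im=c.p[y-12:y+13,x-12:x+13].max(2).astype(float)
        if i!=1:
            w=im.copy();w[:6]=0;w[-6:]=0;w[:,:6]=0;w[:,-6:]=0
            m=np.unravel_index(w.argmax(),w.shape);px=(x-12+m[1],y-12+m[0]);print("   dot",px,c.plane([px],.058).round(4))
# head
for n in("scene","top"):
    c=Cam(n,n+"0.npz");A=np.load(n+"_hi.npy");uv=A[:,3:].astype(int);br=c.p[uv[:,1],uv[:,0]].max(1)
    a=np.radians(7.7);ex=np.array([np.cos(a),np.sin(a)])
    s=(A[:,:2]-[.748,.203])@ex; l=(A[:,:2]-[.748,.203])@[-ex[1],ex[0]]
    print(n)
    for lo in np.arange(-.14,.06,.01):
        k=(s>=lo)&(s<lo+.01)
        if k.sum()>5: print(round(lo,3),k.sum(),"lat",np.percentile(l[k],[5,50,95]).round(3),"z",np.percentile(A[k,2],[5,50,95]).round(3),br[k].mean().round())
E
```

```text
scene rack (array([ 566. , -211.9]), array([ 71. , 217.2]), 67.65) 1495 dep (array([ 564.3, -211.4]), array([ 71.6, 218.6]), 67.88) z 0.0219
scene base (array([751.6, 200.5]), array([145.6, 107.4]), 7.71) 2273 dep (array([751. , 201.8]), array([147.1, 108.3]), 7.18) z 0.0146
scene cube0 (array([ 504.1, -186. ]), array([29.7, 40.6]), 64.6) 183 dep (array([ 502.8, -186.4]), array([29.3, 40.8]), 68.15) z 0.058
   dot (np.int64(234), np.int64(298)) [[ 0.5    -0.1856  0.058 ]]
scene cube1 (array([ 565.3, -212.5]), array([32.8, 44.4]), 69.06) 98 dep (array([ 563.6, -212.4]), array([33. , 44.1]), 68.05) z 0.0569
scene cube2 (array([ 628. , -237.5]), array([29.9, 44.5]), 69.13) 241 dep (array([ 627. , -236.9]), array([30.4, 45.4]), 67.17) z 0.0578
   dot (np.int64(232), np.int64(352)) [[ 0.6275 -0.2384  0.058 ]]
top rack (array([ 560.7, -213.8]), array([ 73.1, 214.7]), 67.44) 1483 dep (array([ 561.5, -213.9]), array([ 73.3, 215.2]), 67.78) z 0.0215
top base (array([743.5, 199.5]), array([144.2, 104.6]), 7.63) 1574 dep (array([743.9, 200.2]), array([145.6, 105.1]), 7.76) z 0.0134
top cube0 (a
[... 1607 characters left out ...]
0
-0.07 79 lat [-0.02  -0.005  0.013] z [0.259 0.271 0.276] 26.0
-0.06 96 lat [-0.019 -0.004  0.012] z [0.265 0.276 0.28 ] 84.0
-0.05 89 lat [-0.019 -0.004  0.012] z [0.27  0.281 0.285] 100.0
-0.04 98 lat [-0.019 -0.004  0.013] z [0.265 0.285 0.289] 102.0
-0.03 132 lat [-0.019  0.032  0.057] z [0.25  0.255 0.29 ] 137.0
-0.02 279 lat [-0.014  0.035  0.064] z [0.254 0.284 0.295] 122.0
-0.01 244 lat [-0.013  0.023  0.068] z [0.276 0.293 0.314] 114.0
0.0 109 lat [-0.016  0.035  0.067] z [0.28  0.294 0.312] 129.0
0.01 13 lat [-0.009 -0.002  0.035] z [0.279 0.285 0.296] 129.0
0.02 42 lat [-0.01  -0.003  0.007] z [0.277 0.283 0.291] 68.0
0.03 26 lat [-0.01  -0.001  0.007] z [0.284 0.287 0.291] 74.0
```

```bash
cat > head.py <<'E'
from h import *
def fitp(Q,it=400,th=.002):
    rng=np.random.default_rng(0);best=None
    for _ in range(it):
        a=Q[rng.choice(len(Q),3,False)];n=np.cross(a[1]-a[0],a[2]-a[0])
        if np.linalg.norm(n)<1e-7: continue
        n/=np.linalg.norm(n);k=abs((Q-a[0])@n)<th
        if best is None or k.sum()>best.sum(): best=k
    q=Q[best];c=q.mean(0);n=np.linalg.svd(q-c)[2][2];return n*np.sign(n[0]),c,best
a=np.radians(7.7);ex=np.array([np.cos(a),np.sin(a)]);ey=np.array([-ex[1],ex[0]])
for n,b in(("scene",(.751,.2005)),("top",(.7465,.1985))):
    c=Cam(n,n+"0.npz");A=np.load(n+"_hi.npy");uv=A[:,3:].astype(int);br=c.p[uv[:,1],uv[:,0]].max(1)
    L=np.c_[(A[:,:2]-b)@ex,(A[:,:2]-b)@ey,A[:,2]]
    bx=(L[:,0]>-.063)&(L[:,0]<-.028)&(abs(L[:,1])<.022)&(br>70)&(L[:,2]>.25)
    nn,cc,k=fitp(L[bx]);print(n,"box",nn.round(3),cc.round(4),k.sum(),bx.sum(),"pitch from top",np.degrees(np.arctan2(-nn[0],nn[2])*1).round(1))
    ds=(L[:,0]<-.055)&(br<60);nn,cc,k=fitp(L[ds]);print("disc",nn.round(3),cc.round(4),k.sum(),ds.sum(),"pitch",np.degrees(np.arctan2(nn[2],nn[0])).round(1),"yaw",np.degrees(np.arctan2(nn[1],nn[0])).round(1))
    D=L[ds];
    print(" disc lat range",np.percentile(D[:,1],[1,99]).round(4))
    for p in(16,18,20,22,24,26,28):
        t=np.radians(p);f=np.array([np.cos(t),0,np.sin(t)]);w=np.array([-np.sin(t),0,np.cos(t)])
        E=D-[0,0,.28];print(p,"along",np.percentile(E@f,[2,10,50,90,98]).round(4),"up",np.percentile(E@w,[1,99]).round(4), "boxtop std", ((L[bx]-[0,0,.28])@w)[L[bx][:,2]>.272].std().round(5))
E
python3 head.py
```

```text
scene box [ 0.363  0.022 -0.931] [-0.0422  0.002   0.2832] 157 191 pitch from top -158.7
disc [ 0.936 -0.023  0.352] [-0.0701 -0.0064  0.2671] 165 355 pitch 20.6 yaw -1.4
 disc lat range [-0.0273  0.026 ]
16 along [-0.0821 -0.0791 -0.0715 -0.0637 -0.0598] up [-0.0236  0.0268] boxtop std 0.00166
18 along [-0.0813 -0.0784 -0.0711 -0.0634 -0.0597] up [-0.0212  0.0295] boxtop std 0.00151
20 along [-0.0806 -0.0777 -0.0707 -0.0632 -0.0591] up [-0.0188  0.0322] boxtop std 0.0014
22 along [-0.0799 -0.0767 -0.0703 -0.0629 -0.0587] up [-0.0163  0.0348] boxtop std 0.00136
24 along [-0.0791 -0.0759 -0.0697 -0.0622 -0.058 ] up [-0.0139  0.0375] boxtop std 0.0014
26 along [-0.0787 -0.0751 -0.0692 -0.0618 -0.0572] up [-0.0114  0.0401] boxtop std 0.0015
28 along [-0.0778 -0.0739 -0.0683 -0.0613 -0.0566] up [-0.0089  0.0427] boxtop std 0.00166
top box [ 0.408  0.061 -0.911] [-0.0421  0.0022  0.2817] 162 236 pitch from top -155.9
disc [ 0.331 -0.332  0.883] [-0.0735 -0.0063  0.2733] 118 295 pitch 69.4 yaw -45.1
 disc lat range [-0.0291  0.0262]
16 along [-0.0858 -0.0835 -0.0748 -0.0603 -0.0569] up [-0.0052  0.0267] boxtop std 0.00223
18 along [-0.0852 -0.0828 -0.074  -0.0599 -0.0566] up [-0.003   0.0295] boxtop std 0.00216
20 along [-0.0843 -0.0821 -0.0735 -0.0595 -0.0562] up [-0.0007  0.0322] boxtop std 0.00213
22 along [-0.0834 -0.0813 -0.0725 -0.0591 -0.0557] up [0.002  0.0348] boxtop std 0.00213
24 along [-0.0825 -0.0802 -0.0715 -0.0586 -0.0552] up [0.0047 0.0376] boxtop std 0.00218
26 along [-0.0816 -0.0791 -0.0704 -0.058  -0.0545] up [0.0074 0.0403] boxtop std 0.00227
28 along [-0.0807 -0.0779 -0.0693 -0.0572 -0.0538] up [0.0101 0.0429] boxtop std 0.00239
```

```bash
cat > t.py <<'E'
from h import *
GY=-22.4; CUBE=np.array([.5628,-.2133,.008])
def Rc(yaw,pitch): # cube axes: x up by pitch
    return Ro.from_euler('ZY',[yaw,-pitch],degrees=True).as_matrix()
def tool_from_cube(Rcube,flip): # tool z=-cube z, tool y=-+cube y
    s=-1 if flip else 1
    return Rcube@np.diag([s,-s,-1.])
def go(p,R):
    s=bot.state();T=Ro.from_rotvec(s["tcp_rot"]).as_matrix()
    d=T.T@(np.asarray(p)-s["tcp_pos"]);w=Ro.from_matrix(T.T@R).as_rotvec(degrees=True)
    print("shift mm",(d*1000).round(1),"turn deg",w.round(2),"|",np.linalg.norm(d).round(3),np.linalg.norm(w).round(1))
def st():
    s=bot.state();print("t",s["clock"],"q",s["joint_pos"].round(3),"tcp",s["tcp_pos"].round(4),"F",s["wrist_force"].round(1),"gap",s["finger_gap"].round(4),"grip",s["grip_force"]);return s
E
python3 - <<'E'
from t import *
s=st();print(Ro.from_rotvec(s["tcp_rot"]).as_matrix().round(3))
for f in(0,1): go(CUBE+[0,0,.112],tool_from_cube(Rc(GY,0),f))
E
```

```text
Traceback (most recent call last):
  File "t.py", line 13, in st
    s=bot.state();print("t",s["clock"],"q",s["joint_pos"].round(3),"tcp",s["tcp_pos"].round(4),"F",s["wrist_force"].round(1),"gap",s["finger_gap"].round(4),"grip",s["grip_force"]);return s
                                                                                                                                   ^^^^^^^^^^^^^^^^^^^^^
AttributeError: 'float' object has no attribute 'round'
```

```bash
sed -i 's/s\["finger_gap"\].round(4)/round(s["finger_gap"],4)/' t.py; python3 - <<'E'
from t import *
s=st();print(Ro.from_rotvec(s["tcp_rot"]).as_matrix().round(3))
for f in(0,1): go(CUBE+[0,0,.112],tool_from_cube(Rc(GY,0),f))
E
```

```text
t 0.1 q [-1.297  0.287  1.578  0.     1.279 -0.15 ] tcp [ 0.2774 -0.6147  0.23  ] F [-0.1  0.2 -0.7] gap 0.0855 grip 0.0
[[ 0.912  0.411 -0.001]
 [ 0.411 -0.912  0.002]
 [ 0.    -0.002 -1.   ]]
shift mm [ 425.1 -248.3  110.7] turn deg [-1.300e-01  3.000e-02  4.668e+01] | 0.505 46.7
shift mm [ 425.1 -248.3  110.7] turn deg [-4.0000e-02 -1.6000e-01 -1.3332e+02] | 0.505 133.3
```

{"op": "step_arm", "data": {
  "commands": "35 -20 0 0 0 7; 70 -41 0 0 0 14; 105 -61 0 0 0 21; 140 -82 0 0 0 28; 175 -102 0 0 0 35",
  "gripper": 70,
  "squeeze": 40
}}

```text
clock: 0.52
tcp_pos: [0.3956, -0.4485, 0.2306]
tcp_rot: [-3.126, 0.303, 0.001]
wrist_force: [1.1, 0.0, -0.4]
finger_gap: 0.07
grip_force: 0.0
```

```bash
python3 - <<'E'
from t import *
st();go(CUBE+[0,0,.112],tool_from_cube(Rc(GY,0),0))
E
```

```text
t 0.5167 q [-1.018  0.12   1.772  0.     1.251  0.746] tcp [ 0.3956 -0.4485  0.2306] F [ 1.1  0.  -0.4] gap 0.07 grip 0.0
shift mm [ 119.  -262.8  110.8] turn deg [-0.05  0.05 11.32] | 0.309 11.3
```

{"op": "step_arm", "data": {
  "commands": "15 -33 10 0 0 3; 30 -66 20 0 0 6; 45 -99 30 0 0 9; 60 -132 40 0 0 11.3; 75 -165 50 0 0 11.3"
}}

```text
clock: 0.93
tcp_pos: [0.4999, -0.3003, 0.1805]
tcp_rot: [-3.083, 0.601, 0.001]
wrist_force: [1.2, -0.8, -0.0]
finger_gap: 0.0699
grip_force: 0.0
```

```bash
python3 - <<'E'
from t import *
st();go(CUBE+[0,0,.092],tool_from_cube(Rc(GY,0),0))
E
```

```text
t 0.9333 q [-0.715  0.133  1.852  0.     1.157  1.241] tcp [ 0.4999 -0.3003  0.1805] F [ 1.2 -0.8 -0. ] gap 0.0699 grip 0.0
shift mm [  25.6 -104.3   80.5] turn deg [-0.01  0.03  0.32] | 0.134 0.3
```

{"op": "step_arm", "data": {
  "commands": "6 -25 20 0 0 0.3; 13 -52 40 0 0 0.3; 20 -80 60 0 0 0.3; 25.6 -104.3 80 0 0 0.3; 25.6 -104.3 80 0 0 0.3"
}}

```text
clock: 1.35
tcp_pos: [0.5608, -0.2098, 0.0958]
tcp_rot: [-3.079, 0.6, 0.014]
wrist_force: [-0.9, 0.4, -1.0]
finger_gap: 0.0698
grip_force: 0.0
```

```bash
python3 - <<'E'
from t import *
st();go(CUBE+[0,0,.020],tool_from_cube(Rc(GY,0),0))
r=[]
for n,b in(("scene",(170,240,300,400)),("top",(350,160,480,320))):
    p,d=bot.snapshot(n);r.append(cv2.resize(p[b[1]:b[3],b[0]:b[2],::-1],None,fx=3,fy=3,interpolation=cv2.INTER_CUBIC))
cv2.imwrite("pics/ab.png",np.hstack(r))
E
```

```text
t 1.35 q [-0.528  0.271  1.86   0.002  1.019  1.427] tcp [ 0.5608 -0.2098  0.0958] F [-0.9  0.4 -1. ] gap 0.0698 grip 0.0
shift mm [ 3.8  2.7 67.7] turn deg [-0.16  0.54  0.33] | 0.068 0.6
```

View pics/ab.png

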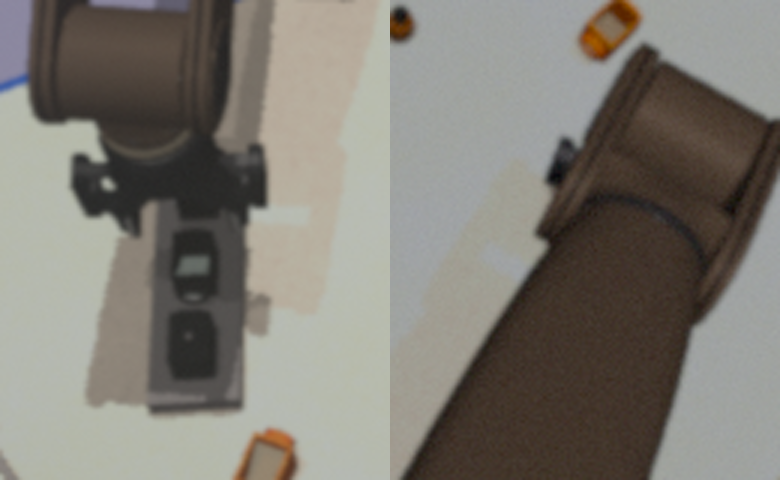

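The scene crop shows the open gripper above the rack, with fingers at about crop (130,225) and (240,215). They straddle the line of the cubes, and the filter cube at crop (195,265) is undisturbed. I'm descending now.

{"op": "step_arm", "data": {
  "commands": "2 1.3 20 0 0.5 0.3; 3.8 2.7 40 0 0.5 0.3; 3.8 2.7 58 0 0.5 0.3; 3.8 2.7 67 0 0.5 0.3; 3.8 2.7 67 0 0.5 0.3"
}}

```text
clock: 1.87
tcp_pos: [0.5631, -0.2196, 0.0329]
tcp_rot: [3.079, -0.618, 0.009]
wrist_force: [-1.0, 0.3, -0.6]
finger_gap: 0.07
grip_force: 0.0
```

```bash
python3 - <<'E'
from t import *
st();go(CUBE+[0,0,.020],tool_from_cube(Rc(GY,0),0))
E
```

```text
t 1.8667 q [-5.400e-01  3.660e-01  1.875e+00  1.000e-03  8.950e-01  1.426e+00] tcp [ 0.5631 -0.2196  0.0329] F [-1.   0.3 -0.6] gap 0.07 grip 0.0
shift mm [-2.8 -5.7  4.9] turn deg [-0.01 -0.32 -0.28] | 0.008 0.4
```

{"op": "step_arm", "data": {
  "commands": "0 0 0 0 0 0; 0 0 0 0 0 0; 0 0 0 0 0 0"
}}

```text
clock: 2.12
tcp_pos: [0.5657, -0.2199, 0.0362]
tcp_rot: [3.078, -0.615, 0.018]
wrist_force: [0.5, 0.1, 0.5]
finger_gap: 0.0699
grip_force: 0.0
```

```bash
python3 - <<'E'
from t import *
st();go(CUBE+[0,0,.020],tool_from_cube(Rc(GY,0),0))
E
```

```text
t 2.1167 q [-0.538  0.363  1.872  0.002  0.895  1.426] tcp [ 0.5657 -0.2199  0.0362] F [0.5 0.1 0.5] gap 0.0699 grip 0.0
shift mm [-5.3 -5.   8.1] turn deg [ 0.03 -0.68 -0.21] | 0.011 0.7
```

{"op": "step_arm", "data": {
  "commands": "0 0 0 0 0 0; 0 0 0 0 0 0"
}}

```text
clock: 2.28
tcp_pos: [0.5653, -0.2194, 0.0354]
tcp_rot: [3.078, -0.615, 0.016]
wrist_force: [-0.0, -0.3, -0.1]
finger_gap: 0.0697
grip_force: 0.0
```

{"op": "step_arm", "data": {
  "commands": "0 0 0 0 0 0; 0 0 0 0 0 0"
}}

```text
clock: 2.45
tcp_pos: [0.5648, -0.219, 0.0346]
tcp_rot: [3.079, -0.615, 0.014]
wrist_force: [-0.3, -0.2, -0.2]
finger_gap: 0.0697
grip_force: 0.0
```

```bash
python3 - <<'E'
from t import *
st();go(CUBE+[0,0,.020],tool_from_cube(Rc(GY,0),0))
E
```

```text
t 2.45 q [-0.538  0.365  1.873  0.002  0.895  1.426] tcp [ 0.5648 -0.219   0.0346] F [-0.3 -0.2 -0.2] gap 0.0697 grip 0.0
shift mm [-4.1 -4.5  6.6] turn deg [ 0.   -0.52 -0.18] | 0.009 0.6
```

{"op": "step_arm", "data": {
  "commands": "-2 -2.2 3 0 -0.3 -0.2; -4 -4.5 6 0 -0.5 -0.2; -4 -4.5 6 0 -0.5 -0.2; -4 -4.5 6 0 -0.5 -0.2; -4 -4.5 6 0 -0.5 -0.2"
}}

```text
clock: 2.87
tcp_pos: [0.5627, -0.2132, 0.0281]
tcp_rot: [-3.082, 0.61, 0.001]
wrist_force: [0.4, 0.8, 0.3]
finger_gap: 0.0701
grip_force: 0.0
```

{"op": "step_arm", "data": {
  "commands": "0 0 0 0 0 0; 0 0 0 0 0 0; 0 0 0 0 0 0; 0 0 0 0 0 0"
}}

```text
clock: 3.2
tcp_pos: [0.5628, -0.2135, 0.0284]
tcp_rot: [3.082, -0.61, 0.0]
wrist_force: [-0.1, -0.2, 0.9]
finger_gap: 0.07
grip_force: 0.0
```

```bash
python3 - <<'E'
from t import *
st();go(CUBE+[0,0,.020],tool_from_cube(Rc(GY,0),0))
E
```

```text
t 3.2 q [-0.531  0.371  1.878 -0.     0.892  1.431] tcp [ 0.5628 -0.2135  0.0284] F [-0.1 -0.2  0.9] gap 0.07 grip 0.0
shift mm [-0.1 -0.1  0.4] turn deg [ 0.   -0.01  0.  ] | 0.0 0.0
```

Positioned exactly. Closing gently to check lateral centring.

{"op": "step_arm", "data": {
  "commands": "0 0 0 0 0 0; 0 0 0 0 0 0; 0 0 0 0 0 0; 0 0 0 0 0 0; 0 0 0 0 0 0",
  "gripper": 33,
  "squeeze": 20
}}

```text
clock: 3.62
tcp_pos: [0.5628, -0.2133, 0.0283]
tcp_rot: [-3.082, 0.61, 0.0]
wrist_force: [0.6, 0.4, 0.8]
finger_gap: 0.0332
grip_force: 0.0
```

```bash
python3 - <<'E'
from t import *
s=st();T=Ro.from_rotvec(s["tcp_rot"]).as_matrix();print("F tool",(T.T@s["wrist_force"]).round(2))
E
```

```text
t 3.6167 q [-0.531  0.371  1.878  0.     0.892  1.431] tcp [ 0.5628 -0.2133  0.0283] F [0.6 0.4 0.8] gap 0.0332 grip 0.0
F tool [ 0.39 -0.65 -0.76]
```

{"op": "step_arm", "data": {
  "commands": "0 0 0 0 0 0; 0 0 0 0 0 0; 0 0 0 0 0 0; 0 0 0 0 0 0",
  "gripper": 20,
  "squeeze": 50
}}

```text
clock: 3.95
tcp_pos: [0.563, -0.2134, 0.0285]
tcp_rot: [3.082, -0.61, 0.001]
wrist_force: [-0.2, -0.4, 1.3]
finger_gap: 0.0311
grip_force: 50.0
```

{"op": "step_arm", "data": {
  "commands": "0 0 -4 0 0 0; 0 0 -10 0 0 0; 0 0 -20 0 0 0; 0 0 -35 0 0 0; 0 0 -50 0 0 0"
}}

```text
clock: 4.37
tcp_pos: [0.5622, -0.213, 0.0789]
tcp_rot: [-3.081, 0.61, 0.003]
wrist_force: [0.4, -0.8, -0.7]
finger_gap: 0.0314
grip_force: 49.7
```

```bash
cat >> t.py <<'E'
SY,SP=7.65,21.0; B=np.array([.7487,.1995,.28]); RL=Rc(SY,SP)
FOC=B-.185*RL[:,0]
def final(back=0,up=0,off=np.array([0,0,.020])): # off: TCP in cube frame
    return FOC+RL@(off-[.029,0,.030])-back*RL[:,0]+[0,0,up], tool_from_cube(RL,0)
E
python3 - <<'E'
from t import *
s=st();T=Ro.from_rotvec(s["tcp_rot"]).as_matrix();print("F tool",(T.T@s["wrist_force"]).round(2))
print("focus",FOC.round(4),"lens",(B-.085*RL[:,0]).round(4))
print(final(.06)[0]);go(*final(.06))
E
```

```text
t 4.3667 q [-0.531  0.296  1.866 -0.     0.982  1.431] tcp [ 0.5622 -0.213   0.0789] F [ 0.4 -0.8 -0.7] gap 0.0314 grip 49.72144603729248
F tool [0.62 0.56 0.74]
focus [0.5775 0.1765 0.2137] lens [0.6701 0.1889 0.2495]
[0.49872744 0.16592449 0.17247138]
shift mm [-203.2 -326.2  -93.1] turn deg [  5.46  20.62 -29.71] | 0.395 36.6
```

{"op": "step_arm", "data": {
  "commands": "-5 0 -25 0 0 0; -15 -5 -55 0 0 -3; -30 -25 -85 0 0 -8; -50 -55 -105 0 0 -13; -70 -90 -110 0 0 -18"
}}

```text
clock: 4.78
tcp_pos: [0.534, -0.1043, 0.1943]
tcp_rot: [3.136, -0.118, 0.013]
wrist_force: [1.4, 0.2, -0.6]
finger_gap: 0.031
grip_force: 49.9
```

```bash
python3 - <<'E'
from t import *
st();go(*final(.06))
E
```

```text
t 4.7833 q [-0.379  0.027  1.939 -0.     1.167  1.267] tcp [ 0.534  -0.1043  0.1943] F [ 1.4  0.2 -0.6] gap 0.031 grip 49.89771008491516
shift mm [ -55.7 -266.9   20.6] turn deg [  2.4   20.46 -11.78] | 0.273 23.7
```

{"op": "step_arm", "data": {
  "commands": "-8 -30 0 0.4 3 -2; -18 -65 0 0.8 7 -4; -28 -105 4 1.2 11 -6; -38 -145 8 1.6 15 -8; -46 -180 12 2 19 -10"
}}

```text
clock: 5.2
tcp_pos: [0.4991, 0.0816, 0.1771]
tcp_rot: [-3.071, -0.156, -0.521]
wrist_force: [-0.3, 1.3, -1.9]
finger_gap: 0.0309
grip_force: 49.9
```

```bash
python3 - <<'E'
from t import *
st();go(*final(.06))
E
```

```text
t 5.2 q [-0.07  -0.226  2.232  0.086  0.807  1.35 ] tcp [0.4991 0.0816 0.1771] F [-0.3  1.3 -1.9] gap 0.0309 grip 49.904882311820984
shift mm [  6.1 -83.9   7.6] turn deg [ 0.29  1.71 -1.8 ] | 0.084 2.5
```

{"op": "step_arm", "data": {
  "commands": "2 -30 2 0 0.6 -0.6; 4 -60 5 0 1.2 -1.2; 6 -84 7.6 0.3 1.7 -1.8; 6 -84 7.6 0.3 1.7 -1.8; 6 -84 7.6 0.3 1.7 -1.8"
}}

```text
clock: 5.62
tcp_pos: [0.4991, 0.165, 0.1718]
tcp_rot: [-3.06, -0.206, -0.56]
wrist_force: [0.3, -0.8, -1.7]
finger_gap: 0.0312
grip_force: 50.2
```

{"op": "step_arm", "data": {
  "commands": "0 0 0 0 0 0; 0 0 0 0 0 0; 0 0 0 0 0 0; 0 0 0 0 0 0; 0 0 0 0 0 0"
}}

```text
clock: 6.03
tcp_pos: [0.5002, 0.1632, 0.1716]
tcp_rot: [-3.061, -0.2, -0.561]
wrist_force: [0.3, 0.2, -1.9]
finger_gap: 0.0316
grip_force: 50.2
```

```bash
python3 - <<'E'
from t import *
st();go(*final(.06));go(*final(0))
r=[]
for n,b in(("scene",(330,200,490,350)),("top",(215,100,375,250))):
    p,d=bot.snapshot(n);np.savez(n+"1.npz",p=p,d=d);r.append(cv2.resize(p[b[1]:b[3],b[0]:b[2],::-1],None,fx=2.5,fy=2.5,interpolation=cv2.INTER_CUBIC))
cv2.imwrite("pics/near.png",np.hstack(r))
E
```

```text
t 6.0333 q [ 0.121 -0.173  2.203  0.004  0.749  1.559] tcp [0.5002 0.1632 0.1716] F [ 0.3  0.2 -1.9] gap 0.0316 grip 50.176230669021606
shift mm [-0.7 -2.9 -1.2] turn deg [ 0.08  0.22 -0.16] | 0.003 0.3
shift mm [59.3 -3.1 -1.4] turn deg [ 0.08  0.22 -0.16] | 0.059 0.3
```

View pics/near.png

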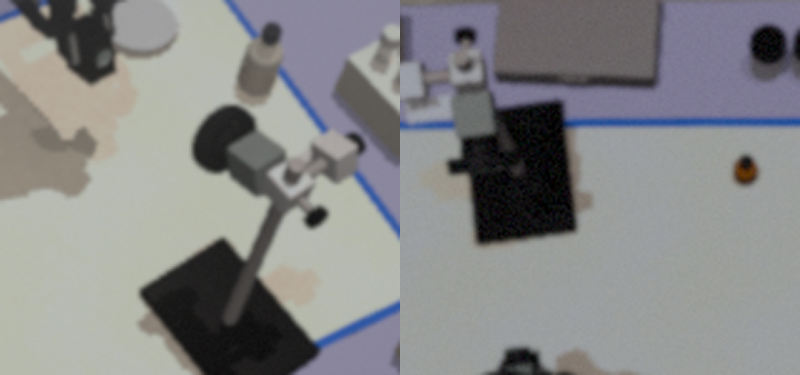

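The crops show the cube held with its front towards the lens, at scene crop (95,65). The lens ring is at crop (220,140), and the path between them is clear. I'm advancing along the optical axis.

{"op": "step_arm", "data": {
  "commands": "12 -1 0 0 0.2 -0.1; 25 -2 -1 0 0.2 -0.1; 40 -3 -1 0 0.2 -0.1; 52 -3 -1.4 0 0.2 -0.1; 59 -3 -1.4 0 0.2 -0.1"
}}

```text
clock: 6.55
tcp_pos: [0.5552, 0.1741, 0.1947]
tcp_rot: [-3.059, -0.204, -0.569]
wrist_force: [0.0, 1.0, -2.2]
finger_gap: 0.0311
grip_force: 50.2
```

{"op": "step_arm", "data": {
  "commands": "0 0 0 0 0 0; 0 0 0 0 0 0; 0 0 0 0 0 0; 0 0 0 0 0 0; 0 0 0 0 0 0"
}}

```text
clock: 6.97
tcp_pos: [0.5531, 0.1741, 0.1933]
tcp_rot: [-3.06, -0.205, -0.565]
wrist_force: [0.6, -0.3, -2.3]
finger_gap: 0.0315
grip_force: 50.1
```

```bash
python3 - <<'E'
from t import *
st();go(*final(0))
r=[]
for n in("scene","top"):
    p,d=bot.snapshot(n);np.savez(n+"2.npz",p=p,d=d);c=Cam(n,n+"2.npz")
    # cloud near expected cube in lens frame (relative to focus)
    v,u=np.mgrid[0:480,0:640];uv=np.c_[u.ravel(),v.ravel()];P=c.C+c.rays(uv)*d.reshape(-1,1)
    L=(P-FOC)@RL; print(n,"focus px",c.proj(FOC).round(1),"lens px",c.proj(FOC+.1*RL[:,0]).round(1))
    k=(d.ravel()>0)&(L[:,0]>-.08)&(L[:,0]<.02)&(abs(L[:,1])<.04)&(abs(L[:,2])<.05);print(k.sum())
    x,y=c.proj(FOC)[0].astype(int);r.append(cv2.resize(p[max(0,y-60):y+60,x-70:x+90,::-1],None,fx=2.5 if 0 else 2.5,fy=2.5,interpolation=cv2.INTER_CUBIC));print("crop0",x-70,y-60)
cv2.imwrite("pics/fin.png",cv2.convertScaleAbs(np.hstack(r),alpha=1.5,beta=20))
E
```

```text
t 6.9667 q [ 1.300e-01 -6.900e-02  2.067e+00  1.000e-03  7.780e-01  1.567e+00] tcp [0.5531 0.1741 0.1933] F [ 0.6 -0.3 -2.3] gap 0.0315 grip 50.146220326423645
shift mm [ 1.3  0.8 -0.3] turn deg [0.05 0.07 0.01] | 0.002 0.1
scene focus px [[386.5 233.3]] lens px [[415.3 254.4]]
697
crop0 316 173
top focus px [[255.9 212.5]] lens px [[248.7 167. ]]
137
crop0 185 152
```

View pics/fin.png

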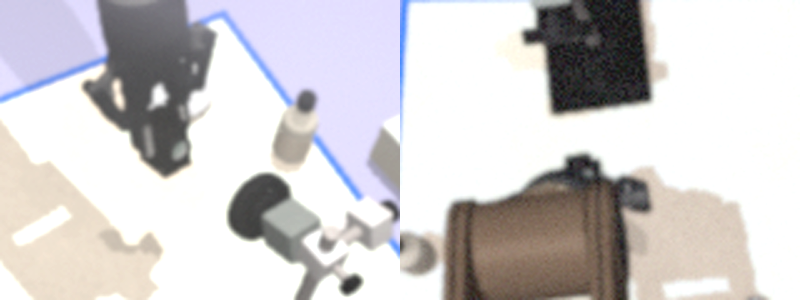

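```bash
cat > chk.py <<'E'
from t import *
from head import fitp
import sys
tag=sys.argv[1];bias=np.array([.0023,.001,0])
c=Cam("scene",f"scene{tag}.npz");v,u=np.mgrid[0:480,0:640];uv=np.c_[u.ravel(),v.ravel()];P=c.C+c.rays(uv)*c.d.reshape(-1,1)
L=(P-bias-FOC)@RL*1000;br=c.p.reshape(-1,3).max(1)
k=(c.d.ravel()>0)&(L[:,0]>-20)&(L[:,0]<12)&(abs(L[:,1])<25)&(abs(L[:,2])<28)
for lo in range(-20,12,2):
    q=L[k&(L[:,0]>=lo)&(L[:,0]<lo+2)]
    if len(q)>3: print(lo,len(q),"y",np.percentile(q[:,1],[3,50,97]).round(1),"z",np.percentile(q[:,2],[3,50,97]).round(1))
print("px of pts x>-5:",uv[k&(L[:,0]>-5)].mean(0))
# top edges: body cloud
b=(c.d.ravel()>0)&(L[:,0]>-60)&(L[:,0]<-6)&(abs(L[:,1])<20)&(L[:,2]<24)&(L[:,2]>-35)&(br<120)
for nm,s in(("front",(L[:,0]>-14)&(L[:,0]<-5)&(L[:,2]<22)),("side-y",(L[:,1]<-12)&(L[:,1]>-20)&(L[:,0]<-11)),("side+y",(L[:,1]>12)&(L[:,1]<20)&(L[:,0]<-11)),("top",(L[:,2]>15)&(L[:,0]<-9)&(L[:,0]>-52))):
    Q=L[b&s]
    if len(Q)>20:
        n,cc,i=fitp(Q,th=1.5);print(nm,len(Q),i.sum(),n.round(3),cc.round(1))
E
python3 chk.py 2 | grep -v -e '^[1-3][0-9] along'; python3 - <<'E'
import numpy as np,cv2
p=np.load("scene2.npz")["p"][:,:,::-1];cv2.imwrite("pics/z.png",cv2.convertScaleAbs(cv2.resize(p[205:255,355:415],None,fx=12,fy=12,interpolation=cv2.INTER_CUBIC),alpha=1.8,beta=20))
E
```

```text
scene box [ 0.363  0.022 -0.931] [-0.0422  0.002   0.2832] 157 191 pitch from top -158.7
disc [ 0.936 -0.023  0.352] [-0.0701 -0.0064  0.2671] 165 355 pitch 20.6 yaw -1.4
 disc lat range [-0.0273  0.026 ]
top box [ 0.408  0.061 -0.911] [-0.0421  0.0022  0.2817] 162 236 pitch from top -155.9
disc [ 0.331 -0.332  0.883] [-0.0735 -0.0063  0.2733] 118 295 pitch 69.4 yaw -45.1
 disc lat range [-0.0291  0.0262]
-20 22 y [-21.7 -14.7  21.7] z [-21.3  10.8  27. ]
-18 18 y [-17.9 -14.4  18.7] z [-24.5  -1.6  21.2]
-16 8 y [-16.5  -5.8  14.8] z [ 6.6 17.  18.2]
-14 14 y [-15.1 -12.7  -0.9] z [-21.6   7.   21. ]
-12 67 y [-15.6  -6.2  15.8] z [-26.2  -3.9  20.3]
-10 49 y [-13.7  -1.2  15.7] z [-26.3   8.6  19.9]
-8 25 y [-12.1   0.5  10.4] z [-22.8   2.2  19.1]
-6 15 y [-8.3  3.   6.3] z [-8.8 -1.7  5.5]
-4 20 y [-9.5  2.4 10.4] z [-11.2   1.2  13.1]
-2 17 y [-11.8  -7.   10.4] z [-8.1  0.3 11.2]
0 5 y [-4.2  5.8  9.7] z [-5.1  9.3 14.4]
px of pts x>-5: [387.07843137 232.96078431]
front 156 102 [ 0.999 -0.018 -0.03 ] [-10.2  -2.6  -2. ]
side-y 82 61 [ 0.022 -1.    -0.017] [-21.4 -14.6  -6.4]
side+y 74 53 [ 0.007 -0.999 -0.041] [-35.8  14.4  11.5]
top 88 47 [0.038 0.022 0.999] [-24.5   2.9  20.4]
```

View pics/z.png

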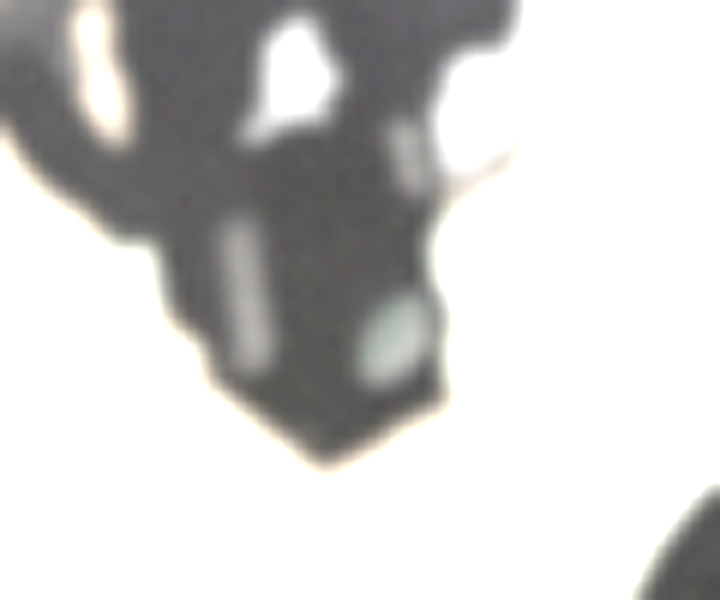

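The enlarged crop shows the cube upright, with the barrel glass at crop (393,338), which is scene (388,233). The predicted focus pixel is (386.5,233.3). The front plane is square to within 2° and centred within about 1 mm. I'll refine the camera pitch once with averaged depth.

```bash
python3 - <<'E' | grep -v along
from t import *
import head; from head import fitp,ex,ey
for n,b in(("scene",(.751,.2005)),("top",(.7465,.1985))):
    ds=[];
    for i in range(12): p,d=bot.snapshot(n);ds.append(d)
    ds=np.array(ds);sd=ds.std(0);d=np.median(ds,0);c=Cam(n)
    v,u=np.mgrid[0:480,0:640];uv=np.c_[u.ravel(),v.ravel()];P=c.C+c.rays(uv)*d.reshape(-1,1)
    L=np.c_[(P[:,:2]-b)@ex,(P[:,:2]-b)@ey,P[:,2]];br=p.reshape(-1,3).max(1);ok=d.ravel()>0
    w=np.array([-np.sin(np.radians(21)),0,np.cos(np.radians(21))]);up=(L-[0,0,.28])@w
    bx=ok&(L[:,0]>-.060)&(L[:,0]<-.028)&(abs(L[:,1])<.015)&(br>60)&(up>.012)&(up<.03)
    nn,cc,k=fitp(L[bx],th=.001);print(n,"NEW box",nn.round(3),cc.round(4),k.sum(),bx.sum(),np.degrees(np.arctan2(nn[0],-nn[2])).round(2))
    x=L[bx][:,0];A=np.polyfit(x,L[bx][:,2],1);print("NEW slope deg",np.degrees(np.arctan(A[0])).round(2))
    q=ok&(L[:,0]<-.055)&(L[:,0]>-.11)&(abs(L[:,1])<.04)&(br<60)&(L[:,2]>.2)&(L[:,2]<.3)
    nn,cc,k=fitp(L[q],th=.0015);print("NEW disc",nn.round(3),cc.round(4),k.sum(),q.sum(),"pitch",np.degrees(np.arctan2(nn[2],nn[0])).round(1),"yaw",np.degrees(np.arctan2(nn[1],nn[0])).round(1))
    D=L[q][k];e=np.percentile(D[:,1],[1,99]);print("NEW disc lat",e.round(4),"up",np.percentile(up[q][k],[1,99]).round(4))
st();go(*final(0))
E
```

```text
scene box [ 0.363  0.022 -0.931] [-0.0422  0.002   0.2832] 157 191 pitch from top -158.7
disc [ 0.936 -0.023  0.352] [-0.0701 -0.0064  0.2671] 165 355 pitch 20.6 yaw -1.4
 disc lat range [-0.0273  0.026 ]
top box [ 0.408  0.061 -0.911] [-0.0421  0.0022  0.2817] 162 236 pitch from top -155.9
disc [ 0.331 -0.332  0.883] [-0.0735 -0.0063  0.2733] 118 295 pitch 69.4 yaw -45.1
 disc lat range [-0.0291  0.0262]
scene NEW box [ 0.352  0.005 -0.936] [-4.180e-02  1.000e-04  2.834e-01] 145 174 20.59
NEW slope deg 21.27
NEW disc [ 0.932 -0.009  0.362] [-0.0707 -0.0052  0.2674] 174 355 pitch 21.2 yaw -0.6
NEW disc lat [-0.0269  0.0261] up [-0.0189  0.0318]
top NEW box [ 0.345 -0.002 -0.939] [-0.0423  0.      0.2818] 181 210 20.17
NEW slope deg 20.71
NEW disc [ 0.18  -0.134  0.975] [-0.0728 -0.0014  0.2748] 87 294 pitch 79.5 yaw -36.6
NEW disc lat [-0.0234  0.0188] up [0.0114 0.0305]
t 8.2667 q [ 1.300e-01 -6.800e-02  2.066e+00  1.000e-03  7.780e-01  1.567e+00] tcp [0.5538 0.1741 0.1938] F [-1.1 -0.  -1.5] gap 0.0312 grip 50.14626681804657
shift mm [ 0.4  0.8 -0.1] turn deg [0.05 0.02 0.01] | 0.001 0.1
```

{"op": "step_arm", "data": {
  "commands": "0.2 0.4 0 0 0 0; 0.4 0.8 0 0 0 0; 0.4 0.8 0 0 0 0; 0.4 0.8 0 0 0 0; 0.4 0.8 0 0 0 0"
}}

```text
clock: 8.68
tcp_pos: [0.5543, 0.1733, 0.1939]
tcp_rot: [-3.059, -0.204, -0.567]
wrist_force: [-0.9, -0.1, -0.9]
finger_gap: 0.0314
grip_force: 50.1
```

{"op": "step_arm", "data": {
  "commands": "0 0 0 0 0 0; 0 0 0 0 0 0; 0 0 0 0 0 0; 0 0 0 0 0 0; 0 0 0 0 0 0"
}}

```text
clock: 9.1
tcp_pos: [0.5542, 0.1734, 0.1939]
tcp_rot: [-3.059, -0.205, -0.567]
wrist_force: [0.3, 0.5, -1.7]
finger_gap: 0.0312
grip_force: 50.1
```

{"op": "step_arm", "data": {
  "commands": "0 0 0 0 0 0; 0 0 0 0 0 0; 0 0 0 0 0 0; 0 0 0 0 0 0; 0 0 0 0 0 0"
}}

```text
clock: 9.52
tcp_pos: [0.5543, 0.1733, 0.1939]
tcp_rot: [-3.059, -0.204, -0.567]
wrist_force: [0.6, 0.2, -0.3]
finger_gap: 0.0311
grip_force: 50.1
```

```bash
python3 - <<'E'
from t import *
st();go(*final(0))
p,d=bot.snapshot("scene");np.savez("scene3.npz",p=p,d=d)
E
python3 chk.py 3 | tail -5; python3 - <<'E'
import numpy as np,cv2
f=lambda i:np.load(f"scene{i}.npz")["p"][280:390,200:275]
print(np.abs(f(0).astype(int)-f(3)).max(2).mean())
E
```

```text
t 9.5167 q [ 1.280e-01 -6.800e-02  2.065e+00  2.000e-03  7.780e-01  1.564e+00] tcp [0.5543 0.1733 0.1939] F [ 0.6  0.2 -0.3] gap 0.0311 grip 50.14512598514557
shift mm [ 0. -0. -0.] turn deg [0.05 0.02 0.01] | 0.0 0.1
px of pts x>-5: [386.52173913 232.91304348]
front 151 93 [ 0.999 -0.037 -0.032] [-8.6 -3.2 -3.6]
side-y 73 59 [ 0.051 -0.998 -0.031] [-19.1 -15.7  -4.1]
side+y 66 51 [ 0.007 -1.     0.015] [-34.9  13.8  11.1]
top 74 38 [ 0.125  0.008 -0.992] [-26.4   4.8  19.1]
9.004242424242424
```

```bash
python3 -c "
from bench import bot
print(bot.finish_job())"
```

```text
the job is handed in; nothing more can be done
None
```

I lifted the filter cube out of the middle pocket by its plain sides and handed the job in at about 9.6 s, still holding it steady in front of the inspection camera. By my own measurements the barrel's rim is about 100 mm from the lens, centred within roughly 1 mm and square within about 2°; no verdict came back.

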